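Unhook a battery module from its charging cradle and set it in the tray

TASK

Free the battery module from its charging cradle: its toe is hooked under the hood and its heel is caught under the retaining lip, so ease it back until you feel the stop, tip the heel up over the lip while the toe stays down under the hood, then draw it out. Never force it against the cradle (keep the contact under 25 N), and set it down gently, upright and flat on the floor of the steel tray. Leave the solder reel, the tip cleaner and the screwdriver where they are.

Things in the scene. Friction and masses are not known exactly. Their poses are not given: they have to be found in the camera images.
- module: dark plastic battery module, 0.34 to 0.6 kg, loose, upright on the cradle's plate. Block 60 (x) x 84 (y) x 44 mm high; origin: centre of the block's underside; y points from toe to heel, z up. Flat tongues 44 wide, 8 thick lie along its underside: toe from y = -42 to -84, heel from y = 42 to 70. Centre of mass within 2 mm of y = 0, about 24 mm up
- grip (a point): middle of the module's upright grip rib, 69 mm above its underside; axes as the module's. The rib stands on top of the block: 12 mm thick along y, 50 long along x, from z = 44 to 86 of the module, over its origin; pinch it across the 12 mm
- heel (a point): middle of the lower outer edge of the module's heel, at module (0, +70, 0) mm
- toe (a point): middle of the lower inner edge of the module's toe, at module (0, -84, 0) mm
- dock: fixed charging cradle: base plate 130 (x) x 250 (y) x 12 mm, origin: centre of its underside, axes as the module's, whose origin starts at dock (0, 0, 12) mm. On the plate an aluminium frame (lip at the heel end, hood and stop at the toe end, one rigid piece) is locked, shifted to -y by d, 0 to 20 mm; d is not reported. Its side rails: x = 39 to 45 mm either side, 6 high
- heel_end (a point): on the cradle's plate, at dock (0, 67, 12) mm. The frame's lip has its edge here when d = 0, in general at dock y = 67 - d mm; it overhangs the heel from 11 to 25 mm above the plate, 64 mm wide, with a post at y = 92 - d to 102 - d. So the heel starts 3 to 23 mm under the lip; with the toe against the stop it is 3 mm clear of it
- toe_end (a point): on the cradle's plate, at dock (0, -90, 12) mm. The frame's stop wall has its face here when d = 0, in general at dock y = -90 - d mm: the toe starts 6 to 26 mm short of it. The hood over the toe reaches from the stop to y = -52 - d, 64 mm wide, underside 20 and top 27 mm above the plate
- tray: open steel tray, fixed, outside 140 (x) x 210 (y) x 25 mm high, walls 4 and floor 4 mm thick; origin in the centre of its underside
- reel: bystander: upright white reel, 60 mm across, 36 high, origin under its centre
- cleaner: bystander: round brass tip cleaner, 76 mm across, 42 high, origin under its centre
- driver: bystander: screwdriver lying on the mat; its blade points along its x
There are look-alikes about, which are no part of the job. There is more than one size of the module; the job needs the middle-sized.

How it is judged:
By the outcome, as a careful person would: the job done as asked, in the order asked, and still so for the second after the job is handed in, with the robot touching nothing.
It also fails if it takes over 54 s, if anything falls off the work surface, if the arm or the gripper's body presses on something with over 40 N, if the wrist force passes 120 N, or if a joint passes its speed limit or range.

ROBOT

A 7-joint arm with a two-finger parallel gripper is mounted at the origin on the work surface. World frame = base frame: x ahead of the robot, y to its left, z up, the work surface at z = 0. Lengths are in m, angles in rad, forces in N, time in s.
With the tool pointing down it reaches from about 0.425 to 0.925 m from the base axis. Payload 6.8 kg.
Tool frame: the origin (TCP) lies at the very end of the fingers, on their centre line; the grasp point (between the pads) lies bot.tcp_to_grasp behind it (bot.tcp_to_grasp is the distance from the TCP to the grasp point, in m); z points along the fingers, y is the line along which they close (so a half turn about z gives the same grasp; the last joint's range is limited). The gripper opens to 85 mm and grips with 20 to 120 N. Pads are 22 mm wide; open, the fingers measure 114 mm over their backs; the gripper's body (76 mm by 85 mm) begins 54 mm behind the grasp point. The pads swing forward as they close: fully open they stand 13 mm farther back than shut.
Start: joints at [-1.34, 0.477, 0.022, 1.555, -0.011, 1.109, -0.083], TCP at [0.224, 0.637, 0.199] pointing down, gripper open.
Joint ranges: [-2.96, 2.96], [-0.34, 2.1], [-1.41, 1.46], [0.24, 2.44], [-1.37, 4.51], [0.17, 1.92], [-2.96, 2.96]. Speed limits (rad/s): [2.39, 2.39, 3.14, 3.14, 3.14, 3.14, 3.14].

INTERFACE

Orientations are given as a unit quaternion [w, x, y, z].
In Python, from station import bot gives the robot as it stands.
- The arm moves only by the tool servo_tool, never from a script. Its argument "motion" is a list that holds one entry, the list of rows, each a list of 7 numbers: the shift along the tool's x, y, z in m, then the turn, a rotation vector about the tool's x, y, z in units of 5 degrees (1.0 is 5 degrees), then the opening, from 0 (shut) to 1 (fully open). A call has 1 to 20 rows; each row is the pose to reach, as a shift and turn from the pose commanded when the call began, along the tool's axes at that moment; what a row does not reach only later rows make up. A row lasts 1/12 s, in which the tool goes at most 41.7 mm and 7.16 degrees, less where a joint would pass 70% of its speed; a pose out of reach is approached as far as the arm can. A call with a gripper value outside its range is refused whole. The fingers move at their own pace and stop on an object; "grip_force" is the grip in N (left out, the last holds). Time passes only in rows, so rows that repeat a pose let the fingers close. It gives the time, the measured TCP pose, the force, the opening and the grip force at its end, in the units of the state.
- bot.get_obs(): the state, without advancing time (a new reading comes with each control period).
- bot.read_camera(name): name is "scene" or "top"; returns a dict with "img" (420x560x3 uint8, red, green, blue), "K" (3x3 intrinsics, pixels), "k1" (the pictures are not rectified: a ray, as slopes to the right and down, at radius r is drawn at 1 + k1 r^2 times it, then the intrinsics apply), "pose" (4x4, takes a point from camera to world coordinates). Camera axes: x right, y down, z forward; pixel columns grow to the right and rows downward; lengths in m; the calibration is good to about 2 mm. A picture is of the moment at which its call begins. There is no depth.
- bot.hand_in(): hands the job in; it is judged then, once.
The state is a dict: "t": time; "q": joint angles; "joint_vel": joint speeds; "joint_torque": joint torques, N m; "eef_pos": TCP position; "tool_rot": TCP orientation; "contact_force": force on the tool from outside, world axes, zero at the start; "torque": the same for the moment, N m; "gripper_width": opening from 0.0 (shut) to 1.0 (fully open); "grasp_force": force on a finger pad.
Only numpy, scipy, OpenCV 4.12 (cv2) and the standard library are available. Lean on these libraries where they do the work, as an engineer would, in place of code of your own. Each camera call takes 0.05 s, during which the arm holds its last target. There are 200 camera calls.

## Working session

There is one attempt and no reset: what is moved stays moved. The work goes in short steps, Python scripts to look and compute and a tool call to move; the robot and the scene stay as the last step left them, time stands still between calls to the robot, and variables do not carry over. Pictures are saved under pics/ and viewed, at most 10 in all, crops included, and the job is handed in when it is done.

Besides the shell and the picture viewer there is one more tool, called after "Call:" as a command line: name --argument value ..., lists and objects as JSON in quotes. servo_tool: Moves the arm, as the interface text tells. Its arguments: {"type":"object","properties":{"motion":{"type":"array"},"grip_force":{"type":"number"}},"required":["motion"]}

```bash
mkdir -p pics; ls; python3 - <<'E'
from station import bot
import cv2,numpy as np
o=bot.get_obs();print({k:np.round(v,3).tolist() for k,v in o.items()},bot.tcp_to_grasp)
for n in("scene","top"):
    c=bot.read_camera(n);cv2.imwrite(f"pics/{n}0.png",c["img"][:,:,::-1]);print(n,c["K"],c["k1"],np.round(c["pose"],4).tolist())
    np.savez(f"{n}0.npz",**c)
E
```

```text
pics
{'t': 0.0, 'q': [-1.34, 0.478, 0.022, 1.556, -0.012, 1.109, -0.083], 'joint_vel': [0.0, 0.001, 0.001, 0.0, 0.001, -0.0, -0.0], 'joint_torque': [0.001, -59.644, 1.608, -28.12, 0.013, 0.009, 0.0], 'eef_pos': [0.224, 0.636, 0.198], 'tool_rot': [-0.0, 0.169, 0.986, -0.001], 'contact_force': [0.575, 0.183, -0.156], 'torque': [0.005, -0.002, -0.011], 'grasp_force': 0.0, 'gripper_width': 1.001} 0.0187
scene [[442.92251052   0.         285.7768038 ]
 [  0.         442.92251052 214.18829654]
 [  0.           0.           1.        ]] -0.08757501046283005 [[-0.6961, 0.5591, -0.4504, 1.126], [0.7178, 0.5543, -0.4213, 0.3128], [0.0141, -0.6165, -0.7872, 1.0934], [0.0, 0.0, 0.0, 1.0]]
top [[495.4775879    0.         274.89965154]
 [  0.         495.4775879  210.4154824 ]
 [  0.           0.           1.        ]] -0.0376178937623641 [[0.008, -0.989, 0.1477, 0.37], [-1.0, -0.0082, -0.0011, -0.2057], [0.0023, -0.1477, -0.989, 1.4356], [0.0, 0.0, 0.0, 1.0]]
```

View pics/scene0.png

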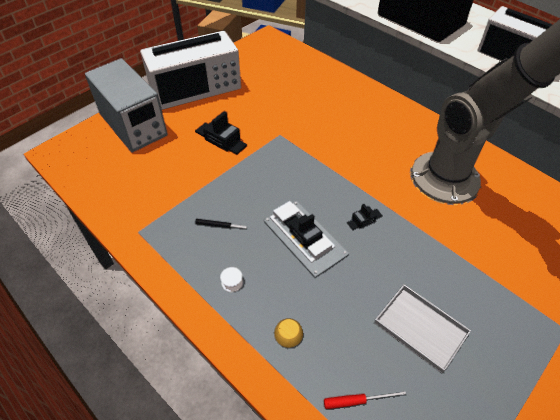

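View pics/top0.png

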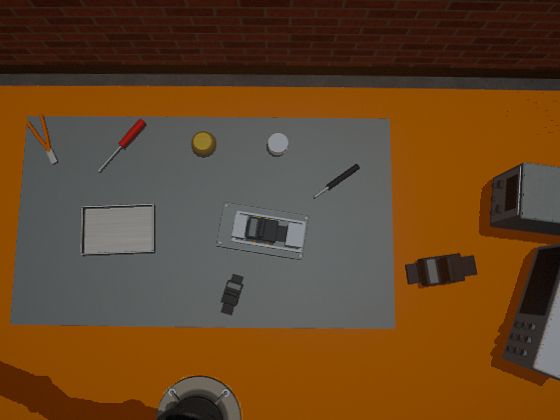

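```bash
python3 - <<'E'
import cv2,numpy as np
a=cv2.imread("pics/scene0.png")[190:285,255:355];b=cv2.imread("pics/top0.png")[195:265,210:315]
a=cv2.resize(a,None,fx=6,fy=6,interpolation=cv2.INTER_CUBIC);b=cv2.resize(b,None,fx=7.5,fy=7.5,interpolation=cv2.INTER_CUBIC)
cv2.imwrite("pics/sc.png",a);cv2.imwrite("pics/tc.png",b)
E
cat > h.py <<'E'
import numpy as np,cv2
def ray(c,uv):
    K=c["K"];k=float(c["k1"]);T=c["pose"]
    uv=np.atleast_2d(np.float64(uv))
    n=cv2.undistortPoints(uv[:,None],K,np.array([k,0,0,0,0]),None,None).reshape(-1,2) if 0 else None
    d=np.c_[(uv[:,0]-K[0,2])/K[0,0],(uv[:,1]-K[1,2])/K[1,1]];x=d.copy()
    for _ in range(20): x=d/(1+k*(x**2).sum(1,keepdims=True))
    return T[:3,3],np.c_[x,np.ones(len(x))]@T[:3,:3].T
def plane(c,uv,z):
    o,d=ray(c,uv);return (o+d*((z-o[2])/d[:,2:]))[:,:2]
def proj(c,P):
    P=np.atleast_2d(P);T=c["pose"];q=(P-T[:3,3])@T[:3,:3];x=q[:,:2]/q[:,2:]
    x=x*(1+float(c["k1"])*(x**2).sum(1,keepdims=True));return x*c["K"][[0,1],[0,1]]+c["K"][:2,2]
E
```

```text
(no output)
```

View pics/sc.png

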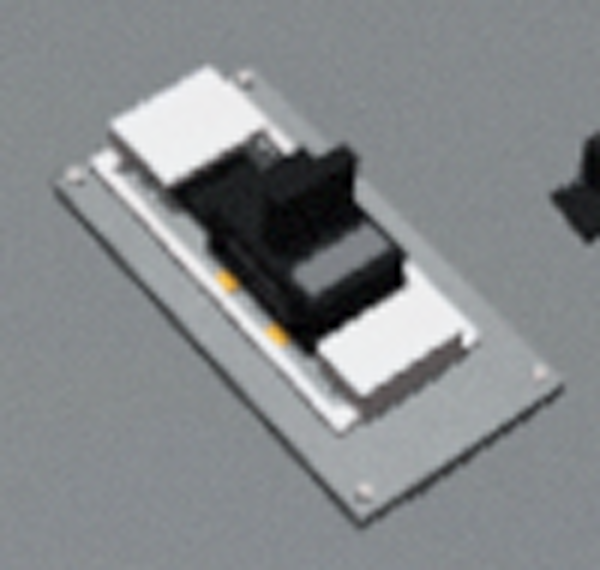

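View pics/tc.png

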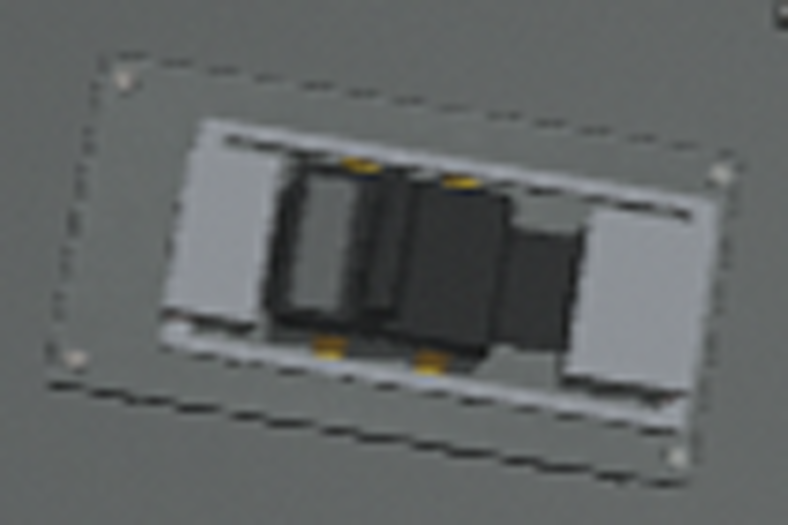

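The scene view shows the cradle at px (305,237) holding the mid-size module, with its larger hood at the upper-left end. The tray is at (422,328). In the top view the cradle is at (263,231) with the hood on the right (toe towards world -y), and the tray is at (118,230). The crops show the plate's four screws, the lip edge (crop x≈270) and the hood edge (≈580). The frame is shifted well towards the toe.

```bash
python3 - <<'E'
from h import *
C={n:dict(np.load(n+"0.npz")) for n in("scene","top")}
def refine(img,uv):
    g=cv2.cvtColor(img,cv2.COLOR_RGB2GRAY).astype(float);u,v=np.round(uv).astype(int)
    w=g[v-2:v+3,u-2:u+3];w=np.clip(w-np.median(w)-4,0,None);Y,X=np.mgrid[v-2:v+3,u-2:u+3]
    return [(w*X).sum()/w.sum(),(w*Y).sum()/w.sum()]
# order: heel+x, toe+x, toe-x, heel-x   (+x dock = world +x = up in top)
scr={"top":np.array([(123,80),(722,173),(677,458),(75,357)])/7.5+(210,195)-.4,
     "scene":np.array([(365,492),(78,176),(247,78),(540,373)])/6+(255,190)-.4}
for n,p in scr.items():
    c=C[n];r=np.array([refine(c["img"],q) for q in p]);W=plane(c,r,.013)
    ctr=W.mean(0);yd=(W[0]+W[3]-W[1]-W[2])/2;L=np.linalg.norm(yd);yd/=L;xd=np.array([yd[1],-yd[0]])
    print(n,"refine shift",np.round(np.abs(r-p).max(),2),"ctr",ctr.round(4),"ydir ang",np.degrees(np.arctan2(yd[1],yd[0])).round(2),"L",L.round(4),"W",np.linalg.norm((W[0]+W[1]-W[2]-W[3])/2).round(4))
    E={"top":dict(lip=([(283,152),(260,318)],.037),hood=([(590,207),(567,375)],.039),rib=([(405,190),(385,300)],.098)),
       "scene":dict(lip=([(316,345),(415,283)],.037),hood=([(172,190),(266,133)],.039))}[n]
    s,o=(7.5,(210,195)) if n=="top" else (6,(255,190))
    for k,(q,z) in E.items():
        P=plane(c,np.array(q)/s+o-.4,z)-ctr;print(" ",k,"y",(P@yd*1e3).round(1),"x",(P@xd*1e3).round(1))
    g=cv2.cvtColor(c["img"],cv2.COLOR_RGB2GRAY)
    m=np.zeros_like(g); x0,y0,x1,y1=(70,195,165,265) if n=="top" else (365,280,480,375)
    hsv=cv2.cvtColor(c["img"],cv2.COLOR_RGB2HSV); sub=g[y0:y1,x0:x1]
    t,b=cv2.threshold(sub,0,255,cv2.THRESH_OTSU)
    b=cv2.morphologyEx(b,cv2.MORPH_CLOSE,np.ones((5,5)))
    k=max(cv2.findContours(b,cv2.RETR_EXTERNAL,cv2.CHAIN_APPROX_NONE)[0],key=cv2.contourArea)
    bx=cv2.approxPolyDP(cv2.convexHull(k),6,True).reshape(-1,2)+(x0,y0)
    for z in(.004,.025):
        T=plane(c,bx,z);print("  tray z",z,T.round(3).tolist(),"mean",T.mean(0).round(4))
E
```

```text
top refine shift 0.29 ctr [ 0.5251 -0.1727] ydir ang 81.23 L 0.2344 W 0.1101
  lip y [49.5 47.5] x [ 33.2 -30.6]
  hood y [-68.9 -70.3] x [ 30.8 -33.4]
  rib y [-1.1 -0.5] x [ 18.6 -22.1]
  tray z 0.004 [[0.597, 0.15], [0.462, 0.144], [0.451, 0.354], [0.592, 0.36]] mean [0.5257 0.2519]
  tray z 0.025 [[0.594, 0.145], [0.461, 0.139], [0.45, 0.345], [0.589, 0.352]] mean [0.5234 0.2452]
scene refine shift 1.18 ctr [ 0.5247 -0.1702] ydir ang 82.09 L 0.2308 W 0.1065
  lip y [49.8 51.2] x [ 33.1 -28.4]
  hood y [-64.2 -64. ] x [ 31.8 -28.2]
  tray z 0.004 [[0.45, 0.142], [0.439, 0.35], [0.577, 0.356], [0.59, 0.145]] mean [0.5141 0.2481]
  tray z 0.025 [[0.463, 0.145], [0.452, 0.349], [0.588, 0.355], [0.6, 0.149]] mean [0.5258 0.2494]
```

```bash
cat >> h.py <<'E'
from scipy.spatial.transform import Rotation as Ro
def rot(y_deg,tilt=0):
    "tool down, tool y along azimuth y_deg, heel (+y) raised by tilt"
    a=np.radians(y_deg);y=np.array([np.cos(a),np.sin(a),0]);z=np.array([0,0,-1.]);x=np.cross(y,z)
    R=Ro.from_matrix(np.c_[x,y,z]);xd=np.array([y[1],-y[0],0])
    return Ro.from_rotvec(np.radians(tilt)*xd)*R
def row(o,p,R):
    q=o["tool_rot"];R0=Ro.from_quat([q[1],q[2],q[3],q[0]])
    return R0.inv().apply(np.array(p)-o["eef_pos"]).round(4).tolist()+(np.degrees((R0.inv()*R).as_rotvec())/5).round(3).tolist()
E
python3 - <<'E'
from station import bot
from h import *
print(row(bot.get_obs(),[.525,-.1715,.16],rot(81.3)))
E
```

```text
[-0.5521, -0.6616, 0.0396, -0.018, -0.0, -2.142]
```

Call:
servo_tool --motion '[[[-0.276, -0.331, 0, 0, 0, -1, 0.6], [-0.276, -0.331, 0, 0, 0, -1, 0.6], [-0.276, -0.331, 0, 0, 0, -1, 0.6], [-0.276, -0.331, 0, 0, 0, -1, 0.6], [-0.276, -0.331, 0, 0, 0, -1, 0.6], [-0.276, -0.331, 0, 0, 0, -1, 0.6], [-0.276, -0.331, 0, 0, 0, -1, 0.6], [-0.276, -0.331, 0, 0, 0, -1, 0.6], [-0.276, -0.331, 0, 0, 0, -1, 0.6], [-0.276, -0.331, 0, 0, 0, -1, 0.6], [-0.552, -0.662, 0.02, 0, 0, -2.14, 0.6], [-0.552, -0.662, 0.02, 0, 0, -2.14, 0.6], [-0.552, -0.662, 0.02, 0, 0, -2.14, 0.6], [-0.552, -0.662, 0.02, 0, 0, -2.14, 0.6], [-0.552, -0.662, 0.02, 0, 0, -2.14, 0.6], [-0.552, -0.662, 0.02, 0, 0, -2.14, 0.6], [-0.552, -0.662, 0.02, 0, 0, -2.14, 0.6], [-0.552, -0.662, 0.02, 0, 0, -2.14, 0.6], [-0.552, -0.662, 0.02, 0, 0, -2.14, 0.6], [-0.552, -0.662, 0.02, 0, 0, -2.14, 0.6]]]'

```text
t: 1.77
eef_pos: [0.5143, -0.1443, 0.1804]
tool_rot: [-0.0, 0.076, 0.997, 0.0]
contact_force: [-0.2, 1.1, 0.1]
gripper_width: 0.602
grasp_force: 0.0
```

Call:
servo_tool --motion '[[[0, 0, 0, 0, 0, 0, 0.6], [0, 0, 0, 0, 0, 0, 0.6]]]'

```text
t: 1.93
eef_pos: [0.5139, -0.1454, 0.1802]
tool_rot: [-0.0, 0.079, 0.997, -0.001]
contact_force: [0.4, 0.8, 0.1]
gripper_width: 0.6
grasp_force: 0.0
```

```bash
python3 - <<'E'
from station import bot
from h import *
o=bot.get_obs();print(row(o,[.525,-.1715,.064],rot(81.3)),np.round(o["q"],2),np.round(o["eef_pos"],4))
c=bot.read_camera("top");cv2.imwrite("pics/t1.png",cv2.resize(c["img"][170:300,180:360,::-1],None,fx=4,fy=4))
E
```

```text
[-0.0151, -0.0239, 0.1162, -0.016, -0.008, -0.063] [-0.26  0.29  0.51  1.94 -0.17  0.96  1.74] [ 0.5139 -0.1454  0.1802]
```

View pics/t1.png

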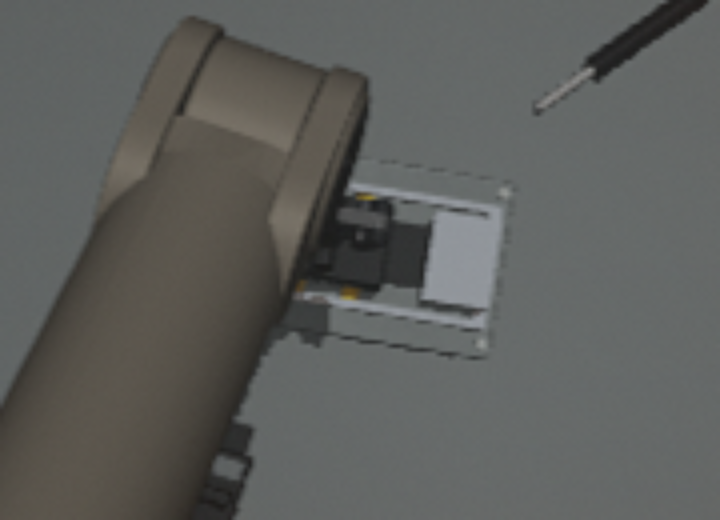

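The arm hides the cradle's left half. The module and hood on the right (crop 380–500, 250) are undisturbed, so I'll align over the rib first and then descend.

Call:
servo_tool --motion '[[[-0.015, -0.024, 0.02, -0.016, -0.008, -0.063, 0.6], [-0.015, -0.024, 0.05, -0.016, -0.008, -0.063, 0.6], [-0.015, -0.024, 0.08, -0.016, -0.008, -0.063, 0.6], [-0.015, -0.024, 0.1, -0.016, -0.008, -0.063, 0.6], [-0.015, -0.024, 0.11, -0.016, -0.008, -0.063, 0.6], [-0.015, -0.024, 0.116, -0.016, -0.008, -0.063, 0.6], [-0.015, -0.024, 0.116, -0.016, -0.008, -0.063, 0.6], [-0.015, -0.024, 0.116, -0.016, -0.008, -0.063, 0.6]]]'

```text
t: 2.65
eef_pos: [0.5261, -0.1679, 0.0655]
tool_rot: [0.001, 0.073, 0.997, 0.001]
contact_force: [0.2, 0.1, 0.3]
gripper_width: 0.6
grasp_force: 0.0
```

```bash
python3 - <<'E'
from station import bot
from h import *
o=bot.get_obs();print(row(o,[.525,-.1715,.064],rot(81.3)),np.round(o["q"],2),np.round(o["eef_pos"],4),np.round(o["contact_force"],2))
c=bot.read_camera("scene");cv2.imwrite("pics/s2.png",cv2.resize(c["img"][150:290,230:370,::-1],None,fx=4,fy=4,interpolation=cv2.INTER_CUBIC))
E
```

```text
[0.0006, -0.0037, 0.0015, 0.019, 0.021, 0.07] [-0.15  0.48  0.44  1.99 -0.3   0.74  1.9 ] [ 0.5261 -0.1679  0.0655] [0.16 0.14 0.35]
```

View pics/s2.png

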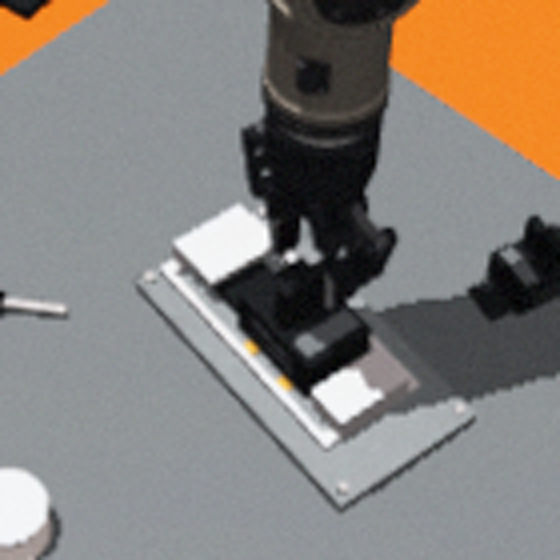

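The fingers straddle the rib at crop (310,280) and nothing has been disturbed. I'll correct by 3.5 mm in y and close.

Call:
servo_tool --motion '[[[0.0005, -0.0035, 0.001, 0, 0, 0.07, 0.5], [0.0005, -0.0035, 0.001, 0, 0, 0.07, 0.3], [0.0005, -0.0035, 0.001, 0, 0, 0.07, 0.2], [0.0005, -0.0035, 0.001, 0, 0, 0.07, 0.15], [0.0005, -0.0035, 0.001, 0, 0, 0.07, 0.1], [0.0005, -0.0035, 0.001, 0, 0, 0.07, 0], [0.0005, -0.0035, 0.001, 0, 0, 0.07, 0], [0.0005, -0.0035, 0.001, 0, 0, 0.07, 0], [0.0005, -0.0035, 0.001, 0, 0, 0.07, 0], [0.0005, -0.0035, 0.001, 0, 0, 0.07, 0]]]' --grip_force 50

```text
t: 3.53
eef_pos: [0.5247, -0.1716, 0.0642]
tool_rot: [0.001, 0.076, 0.997, 0.001]
contact_force: [-0.6, 1.4, 5.7]
gripper_width: 0.107
grasp_force: 48.9
```

```bash
python3 - <<'E'
from station import bot
from h import *
o=bot.get_obs();print(row(o,[.525,-.1715,.064],rot(81.3)),np.round(o["eef_pos"],4),np.round(o["contact_force"],2),np.round(o["torque"],2),o["grasp_force"],o["gripper_width"])
E
```

```text
[-0.0003, 0.0001, 0.0002, 0.022, 0.013, -0.008] [ 0.5247 -0.1716  0.0642] [-0.6   1.4   5.73] [ 0.32  0.29 -0.04] 48.89439940452576 0.10695430088841458
```

Call:
servo_tool --motion '[[[0, 0, -0.0007, 0, 0, 0, 0], [0, -0.002, -0.0007, 0, 0, 0, 0], [0, -0.004, -0.0007, 0, 0, 0, 0], [0, -0.006, -0.0007, 0, 0, 0, 0], [0, -0.008, -0.0007, 0, 0, 0, 0], [0, -0.01, -0.0007, 0, 0, 0, 0], [0, -0.012, -0.0007, 0, 0, 0, 0], [0, -0.014, -0.0007, 0, 0, 0, 0], [0, -0.015, -0.0007, 0, 0, 0, 0], [0, -0.015, -0.0007, 0, 0, 0, 0]]]'

```text
t: 4.37
eef_pos: [0.5219, -0.1873, 0.0643]
tool_rot: [0.0, 0.077, 0.997, 0.0]
contact_force: [-0.9, 1.1, 0.6]
gripper_width: 0.104
grasp_force: 49.4
```

Call:
servo_tool --motion '[[[0, -0.001, 0, 0, 0, 0, 0], [0, -0.002, 0, 0, 0, 0, 0], [0, -0.003, 0, 0, 0, 0, 0], [0, -0.004, 0, 0, 0, 0, 0], [0, -0.005, 0, 0, 0, 0, 0], [0, -0.005, 0, 0, 0, 0, 0]]]'

```text
t: 4.87
eef_pos: [0.5213, -0.1919, 0.0643]
tool_rot: [0.0, 0.076, 0.997, 0.001]
contact_force: [-0.3, 2.0, 0.2]
gripper_width: 0.104
grasp_force: 49.4
```

Call:
servo_tool --motion '[[[0, -0.0007, 0, 0, 0, 0, 0], [0, -0.0015, 0, 0, 0, 0, 0], [0, -0.0015, 0, 0, 0, 0, 0]]]'

```text
t: 5.12
eef_pos: [0.5211, -0.1933, 0.0643]
tool_rot: [0.0, 0.076, 0.997, 0.001]
contact_force: [0.6, 3.1, -0.7]
gripper_width: 0.101
grasp_force: 49.4
```

Call:
servo_tool --motion '[[[0, -0.0005, 0, 0, 0, 0, 0], [0, -0.001, 0, 0, 0, 0, 0], [0, -0.001, 0, 0, 0, 0, 0]]]'

```text
t: 5.37
eef_pos: [0.5209, -0.1942, 0.0643]
tool_rot: [0.0, 0.076, 0.997, 0.001]
contact_force: [0.8, 3.0, 0.5]
gripper_width: 0.101
grasp_force: 49.4
```

Call:
servo_tool --motion '[[[0, -0.0005, 0, 0, 0, 0, 0], [0, -0.001, 0, 0, 0, 0, 0], [0, -0.001, 0, 0, 0, 0, 0]]]'

```text
t: 5.62
eef_pos: [0.5208, -0.1952, 0.0643]
tool_rot: [0.0, 0.076, 0.997, 0.001]
contact_force: [-0.3, 3.2, 0.8]
gripper_width: 0.108
grasp_force: 49.4
```

Call:
servo_tool --motion '[[[0, -0.0005, 0, 0, 0, 0, 0], [0, -0.001, 0, 0, 0, 0, 0], [0, -0.001, 0, 0, 0, 0, 0]]]'

```text
t: 5.87
eef_pos: [0.5208, -0.1954, 0.0643]
tool_rot: [0.0, 0.076, 0.997, 0.001]
contact_force: [0.1, 5.4, 0.6]
gripper_width: 0.104
grasp_force: 49.6
```

Call:
servo_tool --motion '[[[0, -0.0005, 0, 0, 0, 0, 0], [0, -0.001, 0, 0, 0, 0, 0], [0, -0.001, 0, 0, 0, 0, 0]]]'

```text
t: 6.12
eef_pos: [0.5208, -0.1954, 0.0643]
tool_rot: [0.0, 0.076, 0.997, 0.002]
contact_force: [0.8, 6.8, 1.4]
gripper_width: 0.107
grasp_force: 49.8
```

```bash
python3 - <<'E'
from station import bot
from h import *
o=bot.get_obs();np.save("stop.npy",np.r_[o["eef_pos"],o["tool_rot"]]);print(np.round(o["eef_pos"],4),np.round(o["contact_force"],2),np.round(o["torque"],2))
yd=np.array([np.cos(np.radians(81.3)),np.sin(np.radians(81.3))])
print("travel",(o["eef_pos"][:2]-[.5247,-.1716])@yd)
# tilt plan: rotate about toe edge (module (-84,0)), TCP at module (0, 50.3+1.7)
h=.0645-.012; v0=np.array([.084,h])
for th,sh in((0,.0005),(2,.0008),(4,.0013),(6,.0018),(8,.0023),(10,.0028),(12,.0033)):
    t=np.radians(th);v=np.array([v0[0]*np.cos(t)-v0[1]*np.sin(t)+sh,v0[0]*np.sin(t)+v0[1]*np.cos(t)])
    print(th,"tool dy,dz mm",((v-v0)*[1,-1]*1e3).round(1),"turn x",th/5)
E
```

```text
[ 0.5208 -0.1954  0.0643] [0.81 6.79 1.42] [ 1.55 -0.18  0.02]
travel -0.024143474856822302
0 tool dy,dz mm [ 0.5 -0. ] turn x 0.0
2 tool dy,dz mm [-1.1 -2.9] turn x 0.4
4 tool dy,dz mm [-2.6 -5.7] turn x 0.8
6 tool dy,dz mm [-4.1 -8.5] turn x 1.2
8 tool dy,dz mm [ -5.8 -11.2] turn x 1.6
10 tool dy,dz mm [ -7.6 -13.8] turn x 2.0
12 tool dy,dz mm [ -9.5 -16.3] turn x 2.4
```

Call:
servo_tool --motion '[[[0, 0.002, 0, 0, 0, 0, 0], [0, 0.0025, 0, 0, 0, 0, 0], [0, 0.0017, -0.0015, -0.2, 0, 0, 0], [0, 0.0009, -0.0029, -0.4, 0, 0, 0], [0, 0.0002, -0.0043, -0.6, 0, 0, 0], [0, -0.0006, -0.0057, -0.8, 0, 0, 0], [0, -0.0006, -0.0057, -0.8, 0, 0, 0], [0, -0.0006, -0.0057, -0.8, 0, 0, 0]]]'

```text
t: 6.78
eef_pos: [0.5201, -0.1984, 0.07]
tool_rot: [0.003, 0.077, 0.996, 0.036]
contact_force: [0.6, 0.1, -5.6]
gripper_width: 0.103
grasp_force: 48.7
```

```bash
cat > st.py <<'E'
from station import bot
from h import *
o=bot.get_obs();s=np.load("stop.npy");q=o["tool_rot"];R=Ro.from_quat([q[1],q[2],q[3],q[0]])
a=np.radians(81.3);yd=np.array([np.cos(a),np.sin(a),0]);xd=np.array([yd[1],-yd[0],0]);up=np.array([0,0,1.])
M=R.as_matrix();my,mz=M[:,1],-M[:,2];h=s[2]-.012
org=o["eef_pos"]-mz*h;s0=s[:3]-[0,0,h]
f=lambda p:((p-s0)@np.c_[xd,yd,up]*1e3+[0,84,0]).round(1)
print("tilt",np.degrees(np.arcsin(my[2])).round(2),"toe (from stop x,y,z)",f(org-.084*my),"heel low",f(org+.07*my),"F",np.round(o["contact_force"],1),"T",np.round(o["torque"],2),"tcp",np.round(o["eef_pos"],4))
E
python3 st.py
```

```text
tilt 4.09 toe (from stop x,y,z) [-0.4  0.9 -0.2] heel low [-1.000e-01  1.545e+02  1.080e+01] F [ 0.6  0.1 -5.6] T [-0.09  0.03 -0.04] tcp [ 0.5201 -0.1984  0.07  ]
```

Call:
servo_tool --motion '[[[0, -0.0007, -0.0014, -0.2, 0, 0, 0], [0, -0.0014, -0.0029, -0.4, 0, 0, 0], [0, -0.0021, -0.0043, -0.6, 0, 0, 0], [0, -0.0028, -0.0057, -0.8, 0, 0, 0], [0, -0.0028, -0.0057, -0.8, 0, 0, 0]]]'

```text
t: 7.2
eef_pos: [0.5197, -0.2024, 0.0758]
tool_rot: [0.006, 0.077, 0.994, 0.071]
contact_force: [-0.4, 0.1, -4.6]
gripper_width: 0.104
grasp_force: 48.8
```

```bash
python3 st.py
```

```text
tilt 8.12 toe (from stop x,y,z) [-0.2  1.2  0.2] heel low [  0.2 153.7  21.9] F [-0.4  0.1 -4.6] T [-0.22  0.04  0.  ] tcp [ 0.5197 -0.2024  0.0758]
```

Call:
servo_tool --motion '[[[0, -0.0004, -0.0013, -0.2, 0, 0, 0], [0, -0.001, -0.0027, -0.4, 0, 0, 0], [0, -0.0016, -0.0041, -0.6, 0, 0, 0], [0, -0.0021, -0.0055, -0.8, 0, 0, 0], [0, -0.0021, -0.0055, -0.8, 0, 0, 0], [0, -0.0021, -0.0055, -0.8, 0, 0, 0]]]'

```text
t: 7.7
eef_pos: [0.5194, -0.2042, 0.0806]
tool_rot: [0.008, 0.076, 0.992, 0.105]
contact_force: [-0.4, -0.7, -5.4]
gripper_width: 0.104
grasp_force: 48.8
```

```bash
python3 st.py
```

```text
tilt 12.08 toe (from stop x,y,z) [-0.2  3.9 -0.1] heel low [1.000e-01 1.545e+02 3.210e+01] F [-0.4 -0.7 -5.4] T [-0.46  0.06 -0.05] tcp [ 0.5194 -0.2042  0.0806]
```

Call:
servo_tool --motion '[[[0, 0.002, -0.0005, 0, 0, 0, 0], [0, 0.005, -0.001, 0, 0, 0, 0], [0, 0.008, -0.001, 0, 0, 0, 0], [0, 0.012, -0.001, 0, 0, 0, 0], [0, 0.016, -0.001, 0, 0, 0, 0], [0, 0.02, -0.001, 0, 0, 0, 0], [0, 0.024, -0.001, 0, 0, 0, 0], [0, 0.028, -0.001, 0, 0, 0, 0], [0, 0.032, -0.001, 0, 0, 0, 0], [0, 0.036, -0.001, 0, 0, 0, 0], [0, 0.04, -0.001, 0, 0, 0, 0], [0, 0.044, -0.001, 0, 0, 0, 0], [0, 0.048, -0.001, 0, 0, 0, 0], [0, 0.05, -0.001, 0, 0, 0, 0], [0, 0.05, -0.001, 0, 0, 0, 0]]]'

```text
t: 8.95
eef_pos: [0.5271, -0.1547, 0.0922]
tool_rot: [0.008, 0.075, 0.992, 0.105]
contact_force: [0.2, 0.4, -5.9]
gripper_width: 0.107
grasp_force: 48.8
```

```bash
python3 st.py; python3 - <<'E'
from station import bot
import cv2
c=bot.read_camera("scene");cv2.imwrite("pics/s3.png",cv2.resize(c["img"][140:300,230:400,::-1],None,fx=3.5,fy=3.5,interpolation=cv2.INTER_CUBIC))
E
```

```text
tilt 12.1 toe (from stop x,y,z) [ 0.1 54.  11.4] heel low [1.000e-01 2.046e+02 4.370e+01] F [ 0.2  0.4 -5.9] T [-0.53  0.15  0.04] tcp [ 0.5271 -0.1547  0.0922]
```

View pics/s3.png

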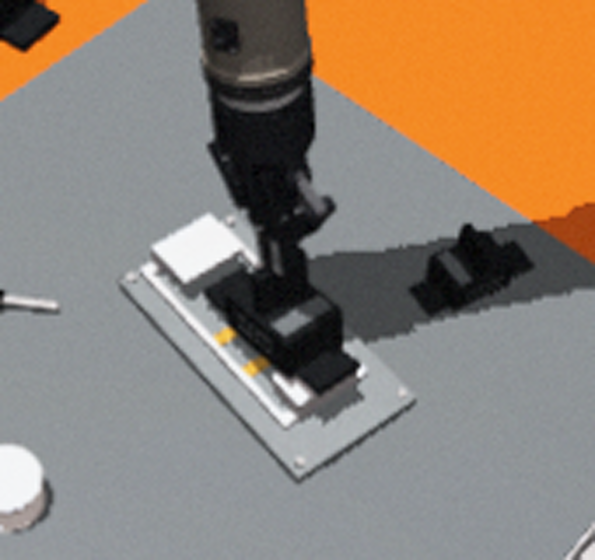

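The module's toe (crop 215,290) is clear of the hood and its heel (335,370) is over the lip. Next I lift straight up, then level.

Call:
servo_tool --motion '[[[0, 0.001, -0.005, 0, 0, 0, 0], [0, 0.003, -0.015, 0, 0, 0, 0], [0, 0.006, -0.028, 0, 0, 0, 0], [0, 0.009, -0.042, 0, 0, 0, 0], [0, 0.012, -0.056, 0, 0, 0, 0], [0, 0.015, -0.07, 0, 0, 0, 0], [0, 0.017, -0.08, 0.4, 0, 0, 0], [0, 0.019, -0.088, 0.9, 0, 0, 0], [0, 0.02, -0.094, 1.4, 0, 0, 0], [0, 0.021, -0.098, 1.9, 0, 0, 0], [0, 0.021, -0.098, 2.3, 0, 0, 0], [0, 0.021, -0.098, 2.42, 0, 0, 0], [0, 0.021, -0.098, 2.42, 0, 0, 0]]]'

```text
t: 10.08
eef_pos: [0.5272, -0.1544, 0.1933]
tool_rot: [0.001, 0.076, 0.997, 0.0]
contact_force: [-0.1, 0.4, -5.7]
gripper_width: 0.101
grasp_force: 48.9
```

```bash
python3 - <<'E'
from station import bot
from h import *
o=bot.get_obs();a=np.radians(92.5);yd=np.array([np.cos(a),np.sin(a)])
t=np.array([.5245,.247])+.007*yd
print(t,np.round(o["q"],2),np.round(o["contact_force"],2),row(o,[*t,.15],rot(92.5)))
c=bot.read_camera("scene")
E
```

```text
[0.52419466 0.25399334] [-0.18  0.29  0.43  1.89 -0.14  0.99  1.73] [-0.05  0.43 -5.68] [0.0646, 0.4032, 0.0435, 0.005, 0.019, -2.233]
```

Call:
servo_tool --motion '[[[0.003, 0.02, 0, 0, 0, -0.1, 0], [0.007, 0.045, 0, 0, 0, -0.25, 0], [0.012, 0.075, 0, 0, 0, -0.4, 0], [0.017, 0.105, 0, 0, 0, -0.6, 0], [0.022, 0.135, 0, 0, 0, -0.75, 0], [0.027, 0.165, 0, 0, 0, -0.9, 0], [0.031, 0.195, 0, 0, 0, -1.1, 0], [0.036, 0.225, 0.005, 0, 0, -1.25, 0], [0.041, 0.255, 0.01, 0, 0, -1.4, 0], [0.046, 0.285, 0.015, 0, 0, -1.6, 0], [0.051, 0.315, 0.02, 0, 0, -1.75, 0], [0.055, 0.345, 0.025, 0, 0, -1.9, 0], [0.059, 0.37, 0.03, 0, 0, -2.05, 0], [0.062, 0.388, 0.035, 0, 0, -2.15, 0], [0.064, 0.398, 0.04, 0, 0, -2.23, 0], [0.0646, 0.403, 0.0435, 0, 0.02, -2.23, 0], [0.0646, 0.403, 0.0435, 0, 0.02, -2.23, 0], [0.0646, 0.403, 0.0435, 0, 0.02, -2.23, 0]]]'

```text
t: 11.63
eef_pos: [0.5246, 0.2505, 0.1484]
tool_rot: [-0.001, -0.02, 1.0, -0.001]
contact_force: [0.1, -1.6, -6.1]
gripper_width: 0.105
grasp_force: 49.2
```

```bash
python3 - <<'E'
from station import bot
from h import *
o=bot.get_obs();print(np.round(o["q"],2),row(o,[.524,.254,.066],rot(92.5)))
c=bot.read_camera("scene");cv2.imwrite("pics/s4.png",cv2.resize(c["img"][190:390,340:540,::-1],None,fx=3,fy=3,interpolation=cv2.INTER_CUBIC))
E
```

```text
[-0.72  0.38  0.21  1.85 -0.1   0.93  1.15] [0.0003, 0.0037, 0.0824, -0.021, -0.021, -0.047]
```

View pics/s4.png

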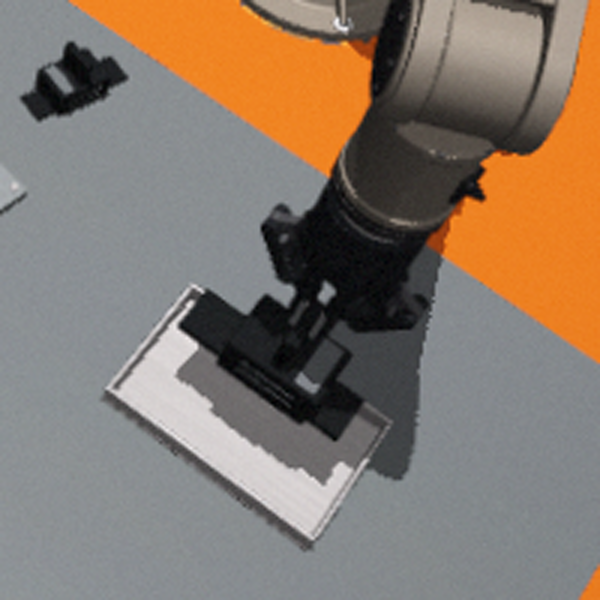

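The module (crop 185–390, 290–440) is level and lined up over the tray, drawn offset only because of its height. I'm descending now.

Call:
servo_tool --motion '[[[0, 0.002, 0.005, -0.02, -0.02, -0.05, 0], [0, 0.0035, 0.015, -0.02, -0.02, -0.05, 0], [0, 0.0035, 0.027, -0.02, -0.02, -0.05, 0], [0, 0.0035, 0.039, -0.02, -0.02, -0.05, 0], [0, 0.0035, 0.05, -0.02, -0.02, -0.05, 0], [0, 0.0035, 0.06, -0.02, -0.02, -0.05, 0], [0, 0.0035, 0.069, -0.02, -0.02, -0.05, 0], [0, 0.0035, 0.076, -0.02, -0.02, -0.05, 0], [0, 0.0035, 0.08, -0.02, -0.02, -0.05, 0], [0, 0.0035, 0.083, -0.02, -0.02, -0.05, 0], [0, 0.0035, 0.085, -0.02, -0.02, -0.05, 0], [0, 0.0035, 0.085, -0.02, -0.02, -0.05, 0]]]'

```text
t: 12.68
eef_pos: [0.5242, 0.2562, 0.0636]
tool_rot: [0.0, -0.023, 1.0, 0.001]
contact_force: [-0.3, 0.4, -6.4]
gripper_width: 0.104
grasp_force: 49.1
```

```bash
python3 - <<'E'
from station import bot
from h import *
o=bot.get_obs();print(np.round(o["eef_pos"],4),row(o,[.524,.254,.0565],rot(92.5)))
E
```

```text
[0.5242 0.2562 0.0636] [0.0003, -0.0022, 0.0071, 0.017, 0.009, 0.031]
```

Call:
servo_tool --motion '[[[0, 0, 0.001, 0.015, 0, 0, 0], [0, 0, 0.002, 0.015, 0, 0, 0], [0, 0, 0.003, 0.015, 0, 0, 0], [0, 0, 0.004, 0.015, 0, 0, 0], [0, 0, 0.005, 0.015, 0, 0, 0], [0, 0, 0.0055, 0.015, 0, 0, 0], [0, 0, 0.006, 0.015, 0, 0, 0], [0, 0, 0.0065, 0.015, 0, 0, 0], [0, 0, 0.0065, 0.015, 0, 0, 0]]]'

```text
t: 13.43
eef_pos: [0.524, 0.2562, 0.0571]
tool_rot: [0.0, -0.023, 1.0, 0.0]
contact_force: [0.6, 0.1, -5.7]
gripper_width: 0.101
grasp_force: 49.1
```

Call:
servo_tool --motion '[[[0, 0, 0.0003, 0, 0, 0, 0], [0, 0, 0.0006, 0, 0, 0, 0], [0, 0, 0.0009, 0, 0, 0, 0], [0, 0, 0.0012, 0, 0, 0, 0], [0, 0, 0.0012, 0, 0, 0, 0]]]'

```text
t: 13.85
eef_pos: [0.5242, 0.2562, 0.0564]
tool_rot: [0.0, -0.023, 1.0, 0.0]
contact_force: [-2.1, -0.7, 0.8]
gripper_width: 0.105
grasp_force: 50.2
```

Call:
servo_tool --motion '[[[0, 0, 0, 0, 0, 0, 0.12], [0, 0, 0, 0, 0, 0, 0.16], [0, 0, 0, 0, 0, 0, 0.25], [0, 0, 0, 0, 0, 0, 0.35], [0, 0, 0, 0, 0, 0, 0.5], [0, 0, 0, 0, 0, 0, 0.5], [0, 0, -0.01, 0, 0, 0, 0.5], [0, 0, -0.03, 0, 0, 0, 0.5], [0, 0, -0.06, 0, 0, 0, 0.5], [0, 0, -0.09, 0, 0, 0, 0.5], [0, 0, -0.12, 0, 0, 0, 0.5], [0, 0, -0.15, 0, 0, 0, 0.5], [0, 0, -0.15, 0, 0, 0, 0.5], [0, 0, -0.15, 0, 0, 0, 0.5]]]' --grip_force 20

```text
t: 15.02
eef_pos: [0.5253, 0.2568, 0.2088]
tool_rot: [0.002, -0.023, 1.0, 0.001]
contact_force: [-0.3, 0.4, -1.1]
gripper_width: 0.502
grasp_force: 0.0
```

```bash
python3 - <<'E'
from station import bot
import cv2
c=bot.read_camera("scene");cv2.imwrite("pics/s5.png",cv2.resize(c["img"][150:420,190:520,::-1],None,fx=2.2,fy=2.2,interpolation=cv2.INTER_CUBIC))
E
```

```text
(no output)
```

View pics/s5.png

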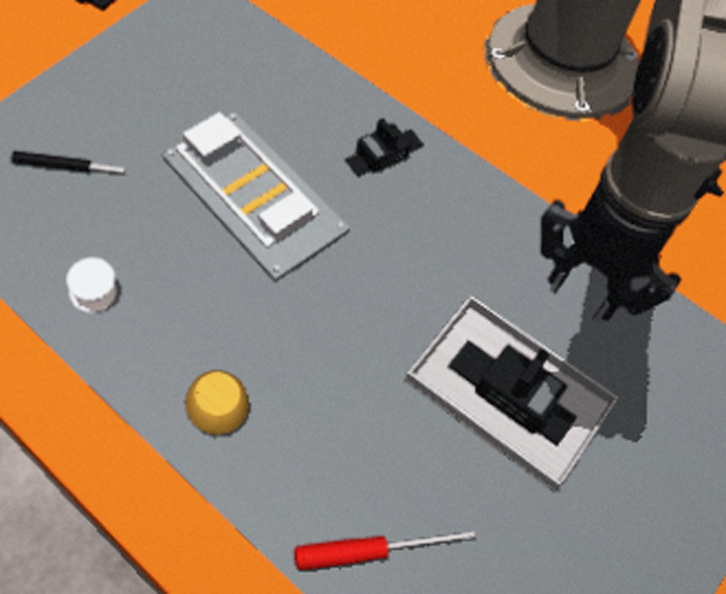

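The module lies flat and upright inside the tray (crop 515,390), the cradle is empty, the bystanders haven't moved and the gripper is clear.

```bash
python3 -c "
from station import bot
print(bot.hand_in())"
```

```text
the job is handed in; nothing more can be done
None
```

The battery module was eased back to the stop, tipped over the lip, drawn out and set down upright and flat in the steel tray, with measured tool forces under 7 N and about 15 s used; the job is handed in, result not reported.

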